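# Shim the jar nest tight in the clamping jig and hold the wedge

## Task

Slide the blue carriage of the clamping jig towards the jar nest until its spring pin clicks into it. Then take out the play between carriage and nest: stand as many of the two white spacers side by side in the gap as will fit, then push the orange wedge down into what is left, between the carriage and the spacers, until it jams snugly, and finish while still holding the wedge, pressed in. Do not disturb the two loose purple jars standing to the right of the jig.

Things in the scene. Friction and masses are not known exactly. Their poses are not given: they have to be found in the camera images.
- jig: fixed aluminium jig, base plate 320 x 84 x 12 mm (top at z = 12 mm). Origin: on the underside, on the slide's centre line, below the carriage's front face when home. +x: the way the carriage slides to close, roughly away from the robot; y to the left. The gap lies between the carriage's front (x = 0 when home, up to 2 mm less once the wedge pushes back) and the front plate of the nest standing at y about 0.
- carriage: blue sliding block, 50 (x) x 56 (y) x 42 mm high on the base plate (top at jig z = 54 mm), axes as the jig. Origin: at the foot of its front (+x) face, on the base plate's top. On it stands a steel grip tab 8 (x) x 22 (y) x 34 mm high, 25 mm behind the front face, reaching up to jig z = 88 mm.
- carriage_grip (a point): point to pinch in the carriage's grip tab: on its centre line, 63 mm above the base plate's top (13 mm below the tab's top).
- carriage_slide (a joint): travel of the carriage along jig +x in m: starts between 0 and 0.027; at 0.055 the brass spring pin pops up in the hole of its side tongue and locks it both ways (play +-1 mm, firm enough for the wedge); hard stop at 0.056. About 2 N to slide it, up to about 10 N over the last 25 mm, where a ramp presses the pin down.
- nest_thin: fixed jar nest (white block, purple jar) with a thin (10 mm) yellow front plate 64 mm wide, 42 mm high. Origin: underside, middle of the block; axes as the jig; the plate's front lies 55 mm from it towards -x. One of the two nests stands in the jig (jig y about 0), the other is parked on the side bay (jig y about -84 mm). With this one in the jig the gap is 46 to 50.5 mm: both spacers fit.
- nest_thick: the other fixed jar nest, the same but with a thick (28 mm) green front plate, whose front lies 73 mm from the origin towards -x. With this one in the jig the gap is 28 to 32.5 mm: only one spacer fits (either; the other one does not matter).
- rack: fixed pale wooden rack 150 (x) x 50 (y) x 28 mm with three pockets 46 mm apart along its x, 20 mm deep (floor at z = 8 mm), holding the spacers and the wedge upright, axes as the rack. Origin: middle of its underside.
- spacer_a: loose white spacer, 18 mm thick (x), 34 mm wide (y), 45 mm high, on top a grip tab 8 (x) x 22 (y) x 36 mm high (81 mm over all, about 60 g). Origin: middle of its underside. Best pinched across the tab's 22 mm width, some 68 mm above the underside, to keep the fingers above the 42 mm jaws and off the next tab. It goes in with its thickness along jig x.
- spacer_b: second loose white spacer, the same as spacer_a.
- wedge: loose orange wedge, symmetric: 6 mm thick (x) at the foot, 24.6 mm at 62 mm height (0.3 mm per mm); 34 mm wide (y); on top a grip tab 12 (x) x 34 (y) mm, 95 mm high over all, about 80 g. Origin: middle of its underside. Best pinched across the 34 mm width, some 80 mm above the underside. In the 10 to 15.5 mm left by the spacers it jams with its foot some 5 to 28 mm above the base plate.
- jar_by_far: loose purple cosmetic jar, 58 mm in diameter, 47 mm high, a bystander standing far right of the jig. Origin: middle of its underside.
- jar_by_right: loose purple cosmetic jar, 58 mm in diameter, 47 mm high, a bystander standing right of the carriage. Origin: middle of its underside.

How it is judged:
By the outcome, as a careful person would: the job done as asked, in the order asked, and still so for the second after the job is handed in, while the arm keeps its last pose, push and grip.
It also fails if it takes over 64 s, if anything falls off the work surface, if the arm or the gripper's body presses on something with over 40 N, if the wrist force passes 120 N, or if a joint passes its speed limit or range.

## Robot

A 6-joint arm with a two-finger parallel gripper is mounted at the origin on the work surface; the furniture and walls round the work are solid. World frame = base frame: x ahead of the robot, y to its left, z up, the work surface at z = 0. Lengths are in m, angles in rad, forces in N, time in s.
With the tool pointing down it reaches from about 0.275 to 0.825 m from the base axis. Payload 4.9 kg.
Tool frame: the origin (TCP) lies midway between the tips of the shut fingers; the grasp point (between the pads) lies 19 mm behind it (grip_point_offset is the distance from the TCP to the grasp point, in m); z points along the fingers, x is the direction in which the jaws open and shut, and the axes are right-handed (so a half turn about z gives the same grasp; the last joint's range is limited). The gripper opens to 85 mm and grips with 20 to 120 N. Pads are 22 mm wide; open, the fingers measure 114 mm over their backs; the gripper's body (76 mm by 85 mm) begins 54 mm behind the grasp point. The pads swing forward as they close: fully open they stand 13 mm farther back than shut.
Start: joints at [-1.429, 0.326, -0.193, 1.052, 0, 1.437], TCP at [0.15, -0.529, 0.231] pointing down, gripper open.
Joint ranges: [-2.65, 2.65], [-0.97, 1.79], [-1.3, 1.35], [-1.93, 2.1], [-1.47, 1.37], [-3.14, 3.14]. Speed limits (rad/s): [2.57, 2.57, 3.14, 3.14, 3.14, 3.14].

## Interface

Orientations are given as a rotation vector (axis times angle).
In Python, from cell import * gives the robot as it stands. Calls block until the motion is done:
- movep(position, orientation): joint-space move of the TCP to a pose.
- move_l(position, velocity=0.15, rot=None, until_force=None): straight line of the TCP; rot=None keeps the orientation; velocity is the mean speed in m/s. With until_force (N) it stops when the force on the tool has changed by that much, and returns True; else False.
- set_joints(angles): joint-space move.
- let_go() and grab(newtons=None): open the fingers fully, or close them until they stop; newtons is the grip in N (None keeps the last).
- sleep(seconds).
- ik(position, orientation): joint angles nearest the present ones, or None.
- get_state(): the state.
- grab_frame(name): name is "scene" or "top" or "wrist"; returns a dict with "img" (480x640x3 uint8, red, green, blue), "fx", "fy", "cx", "cy" (pixels), "k1" (the pictures are not rectified: a ray, as slopes to the right and down, at radius r is drawn at 1 + k1 r^2 times it, then the intrinsics apply), "cam_to_world" (4x4, takes a point from camera to world coordinates); the wrist camera has in their place "T_tool_cam" (4x4, takes a point from camera to tool coordinates, whose origin is the TCP and whose axes are the tool frame's). Camera axes: x right, y down, z forward; pixel columns grow to the right and rows downward; lengths in m; the calibration is good to about 2 mm. A picture is of the moment at which its call begins: read the wrist's pose just before it. There is no depth.
A pose or a line that the arm cannot do raises MotionError and nothing moves.
- sign_off(): hands the job in, once; it reports no verdict.
Trained networks look in the newest picture that a camera, given by its name, has taken for a name from the list of things; names that differ only in an ending like _2 or _b are one class to them, and where a whole thing is asked for, a point or a joint stands for the part that bears it (a point fixed in the world has none). Each returns a list of dicts, best first, with "score" (0 to 1); they miss things now and then, are a little off and sometimes report something else, mostly with a low value. They report only what shows in the picture. A call takes as long as a camera call.
- spot_in(camera, name): "centre" ([column, row] in pixels, amid what is visible of it).
- silhouettes(camera, name): "mask" (480x640 bool, what is visible of it) and "centre" ([column, row] in pixels, amid what is visible of it).
- tip_of(camera, name): "centre" ([column, row] in pixels: a listed point, or the origin of a listed thing).
The state is a dict: "clock": time; "q": joint angles; "joint_velocities": joint speeds; "tau": joint torques, N m; "position": TCP position; "eef_rot": TCP orientation; "contact_force": force on the tool from outside, world axes, zero at the start; "wrist_torque": the same for the moment, N m; "finger_gap": opening from 0.0 (shut) to 1.0 (fully open).
Only numpy, scipy, OpenCV 4.12 (cv2) and the standard library are available. Lean on these libraries where they do the work, as an engineer would, in place of code of your own. Each camera call takes 0.05 s, during which the arm holds its last target.

## Working session

There is one attempt and no reset: what is moved stays moved. The work goes in short steps, each a Python script; the robot and the scene stay as the last script left them, time stands still between calls to the robot, and variables do not carry over. Pictures are saved under pics/ and viewed, and the job is handed in when it is done.

```bash
ls; mkdir -p pics
python3 - <<'E'
from cell import *
import cv2
s=get_state();print(s)
for n in ["scene","top","wrist"]:
    f=grab_frame(n);cv2.imwrite(f"pics/0_{n}.png",f["img"][:,:,::-1])
    print(n,f["fx"],f["fy"],f["cx"],f["cy"],f["k1"],f.get("cam_to_world",f.get("T_tool_cam")))
for c in ["scene","top"]:
    for n in ["jig","carriage","carriage_grip","nest_thin","nest_thick","rack","spacer_a","wedge","jar_by_far"]:
        print(c,n,[(round(d["score"],2),[round(float(v),1) for v in d["centre"]]) for d in tip_of(c,n)])
E
```

```text
pics
{'clock': 0.0, 'q': array([-1.42918224e+00,  3.26940083e-01, -1.93581168e-01,  1.05202140e+00,
        6.36634295e-06,  1.43660323e+00]), 'joint_velocities': array([ 0.00180976,  0.000791  ,  0.0014029 , -0.00135655, -0.00055488,
        0.00077048]), 'tau': array([ 1.14772985e-03, -4.43398798e+01,  2.62439775e+01,  1.54534006e-02,
       -8.13072234e-05, -7.42220834e-06]), 'position': array([ 0.14971076, -0.52862053,  0.23050495]), 'eef_rot': array([-2.50474127e+00,  1.89423205e+00,  1.93905849e-03]), 'contact_force': array([ 0.86568342,  0.37131392, -0.54732549]), 'wrist_torque': array([0.00647942, 0.01080744, 0.02654457]), 'finger_gap': 0.9991795729246665}
scene 441.470770218363 441.470770218363 315.90051969218115 238.8203131097951 -0.08070524554768856 [[ 0.70871262 -0.28259835  0.64642447  0.01118817]
 [-0.70540238 -0.26881966  0.65585324 -0.90395293]
 [-0.01157143 -0.92080083 -0.38986144  0.42406457]
 [ 0.          0.          0.          1.        ]]
top 528.0371886028425 528.0371886028425 321.2125063461368 242.42680559169298 -0.023840705611479666 [[ 0.00485616 -0.99761925
[... 788 characters left out ...]
8.7, 261.6]), (0.42, [301.9, 282.1])]
scene rack [(0.93, [224.9, 263.8]), (0.32, [284.5, 286.4])]
scene spacer_a [(0.67, [204.8, 268.2]), (0.61, [218.8, 261.9])]
scene wedge [(0.96, [236.9, 254.3])]
scene jar_by_far [(0.92, [384.0, 326.5]), (0.23, [382.5, 269.8])]
top jig [(0.74, [330.9, 244.3])]
top carriage [(0.96, [331.2, 269.4])]
top carriage_grip [(0.87, [330.1, 287.3])]
top nest_thin [(0.67, [329.6, 185.4])]
top nest_thick [(0.76, [382.3, 161.9])]
top rack [(0.74, [334.5, 269.9]), (0.73, [218.9, 283.6])]
top spacer_a [(0.81, [218.7, 282.1]), (0.69, [219.0, 304.7]), (0.46, [218.9, 281.0])]
top wedge [(0.94, [219.0, 257.8]), (0.31, [442.6, 314.2])]
top jar_by_far [(0.98, [449.9, 247.5])]
```

View pics/0_scene.png

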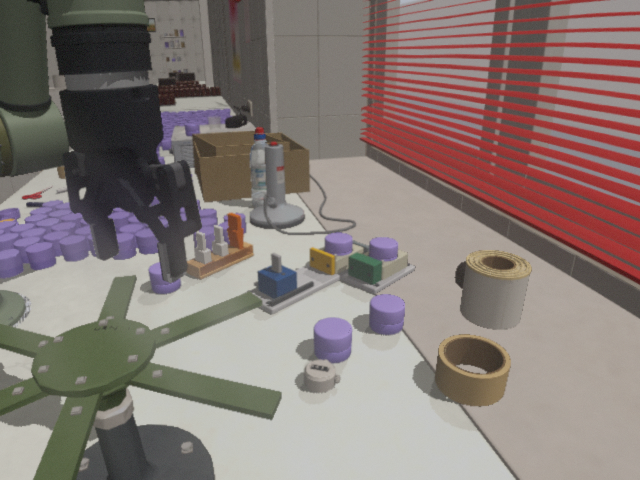

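View pics/0_top.png

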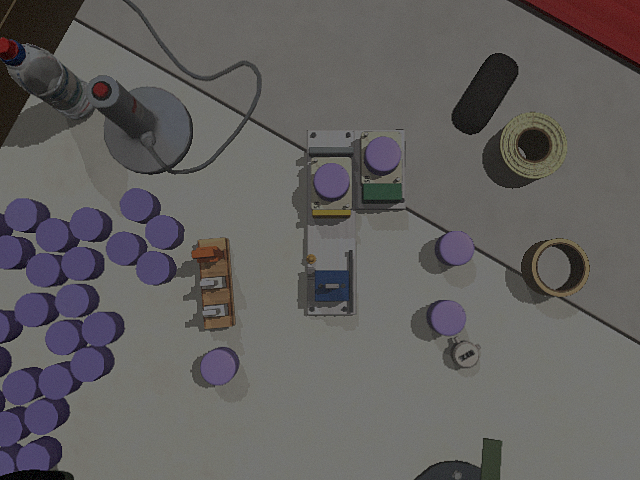

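View pics/0_wrist.png

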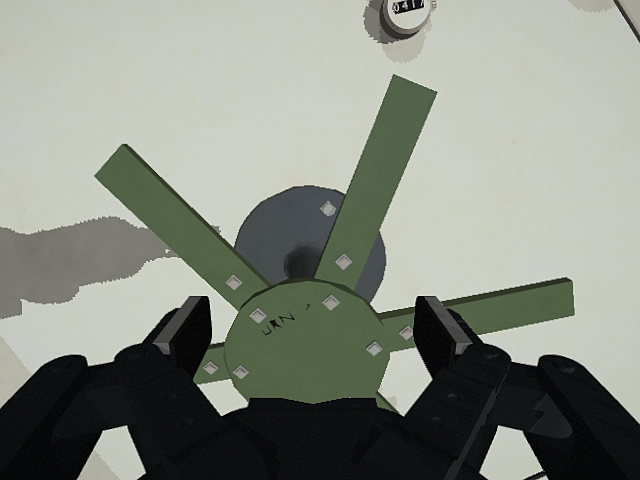

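The thin (yellow) nest is in the jig: its plate is at about (331,212) in the top image and the green one is parked at (382,192). So both spacers are needed. The carriage tab is at (332,286). The rack shows the wedge at (207,254) and spacers at (212,283) and (214,311). Next I localise them from both cameras.

```bash
cat > h.py <<'E'
from cell import *
import numpy as np, cv2
from scipy.spatial.transform import Rotation as R
def ray(f,px,T=None):
    K=np.array([[f["fx"],0,f["cx"]],[0,f["fy"],f["cy"]],[0,0,1]])
    u=cv2.undistortPoints(np.array(px,float).reshape(-1,1,2),K,np.array([f["k1"],0,0,0.]))[:,0]
    T=f["cam_to_world"] if T is None else T
    return T[:3,3],np.c_[u,np.ones(len(u))]@T[:3,:3].T
def onz(f,px,z,T=None):
    o,d=ray(f,px,T); return o+d*((z-o[2])/d[:,2])[:,None]
def proj(f,P,T=None):
    T=f["cam_to_world"] if T is None else T
    K=np.array([[f["fx"],0,f["cx"]],[0,f["fy"],f["cy"]],[0,0,1]])
    c=(np.atleast_2d(P)-T[:3,3])@T[:3,:3]
    return cv2.projectPoints(c.reshape(-1,1,3),np.zeros(3),np.zeros(3),K,np.array([f["k1"],0,0,0.]))[0][:,0]
def wristT(f,s):
    T=np.eye(4);T[:3,:3]=R.from_rotvec(s["eef_rot"]).as_matrix();T[:3,3]=s["position"]
    return T@f["T_tool_cam"]
def down(a):  # tool z down, tool x at world angle a
    return R.from_matrix(np.array([[np.cos(a),np.sin(a),0],[np.sin(a),-np.cos(a),0],[0,0,-1]])).as_rotvec()
E
python3 - <<'E'
from h import *
np.set_printoptions(precision=4,suppress=True)
f=grab_frame("top")
cv2.imwrite("pics/1_crop.png",cv2.resize(f["img"][110:340,190:480,::-1],None,fx=2.7,fy=2.55,interpolation=cv2.INTER_CUBIC))
for n,z in [("jig",0),("carriage",.012),("carriage_grip",.075),("nest_thin",.012),("rack",0),("spacer_a",.008),("wedge",.008),("jar_by_far",0)]:
    for d in tip_of("top",n): print(n,round(d["score"],2),onz(f,[d["centre"]],z)[0])
E
```

```text
jig 0.67 [ 0.5361 -0.3335  0.    ]
carriage 0.69 [ 0.4924 -0.3357  0.012 ]
carriage 0.69 [ 0.4209 -0.5202  0.012 ]
carriage_grip 0.85 [ 0.4677 -0.3358  0.075 ]
nest_thin 0.58 [ 0.6412 -0.3333  0.012 ]
rack 0.81 [ 0.4715 -0.1383  0.    ]
spacer_a 0.69 [ 0.4301 -0.1444  0.008 ]
spacer_a 0.62 [ 0.4714 -0.1422  0.008 ]
wedge 0.75 [ 0.5139 -0.1373  0.008 ]
jar_by_far 0.64 [ 0.5315 -0.5433  0.    ]
jar_by_far 0.32 [ 0.537  -0.3335  0.    ]
```

View pics/1_crop.png

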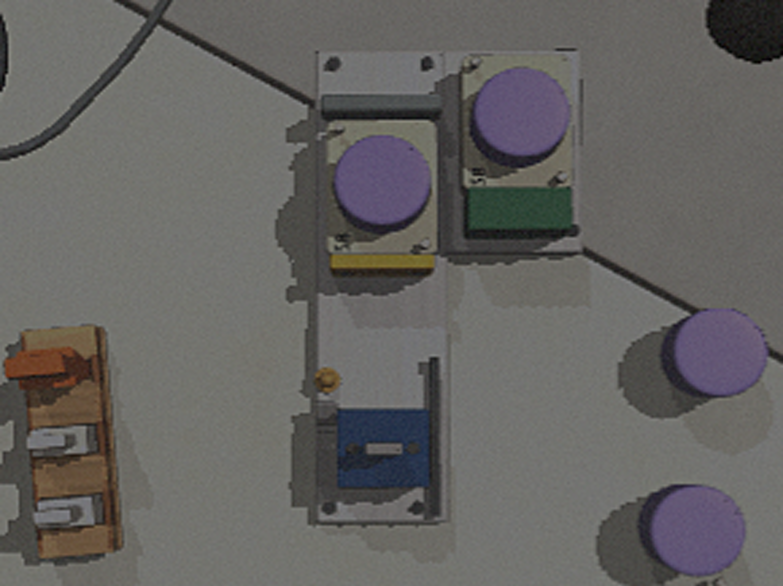

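Run:
```python
from h import *
np.set_printoptions(precision=4,suppress=True)
movep([0.53,-0.24,0.26],down(-np.pi/2))
s=get_state();f=grab_frame("wrist");T=wristT(f,s)
print(s["clock"],s["position"],s["q"],s["finger_gap"])
np.savez("w1.npz",img=f["img"],T=T)
cv2.imwrite("pics/2_w.png",f["img"][:,:,::-1])
for n,z in [("jig",0),("carriage",.012),("carriage_grip",.075),("nest_thin",.012),("rack",0),("spacer_a",.008),("wedge",.008)]:
    for d in tip_of("wrist",n): print(n,round(d["score"],2),np.round(d["centre"]),onz(f,[d["centre"]],z,T)[0])
```

```text
3.2417 [ 0.5296 -0.2408  0.2599] [-0.5534  0.3695 -0.0555  1.1459 -0.0003  2.5893] 1.0010496697423668
jig 0.62 [390. 198.] [ 0.5333 -0.3327  0.    ]
carriage 0.8 [393. 232.] [ 0.4957 -0.3358  0.012 ]
carriage_grip 0.74 [410. 272.] [ 0.47   -0.3401  0.075 ]
nest_thin 0.65 [399. 105.] [ 0.6363 -0.334   0.012 ]
rack 0.85 [227. 250.] [ 0.4701 -0.1358  0.    ]
spacer_a 0.92 [230. 251.] [ 0.4713 -0.1419  0.008 ]
spacer_a 0.58 [232. 283.] [ 0.4293 -0.1411  0.008 ]
wedge 0.9 [221. 215.] [ 0.5159 -0.1345  0.008 ]
```

View pics/2_w.png

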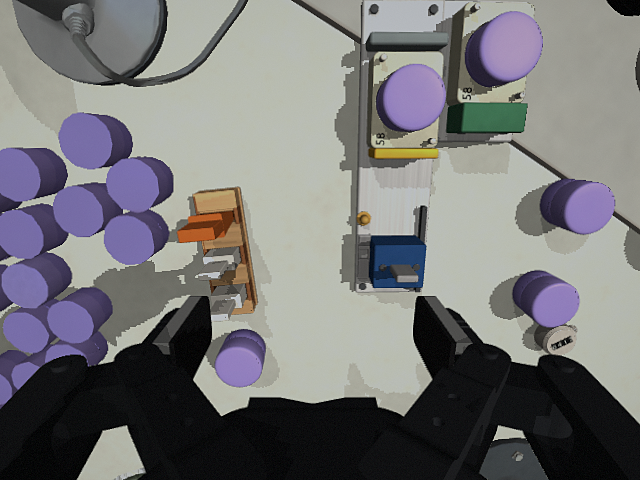

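Run:
```python
import cv2,numpy as np
im=np.load("w1.npz")["img"][:,:,::-1]
cv2.imwrite("pics/3_jig.png",cv2.resize(im[130:310,340:540],None,fx=3.3,fy=3.3,interpolation=cv2.INTER_CUBIC))
cv2.imwrite("pics/3_rack.png",cv2.resize(im[180:325,170:270],None,fx=4,fy=4,interpolation=cv2.INTER_CUBIC))
```

```text
(no output)
```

View pics/3_jig.png

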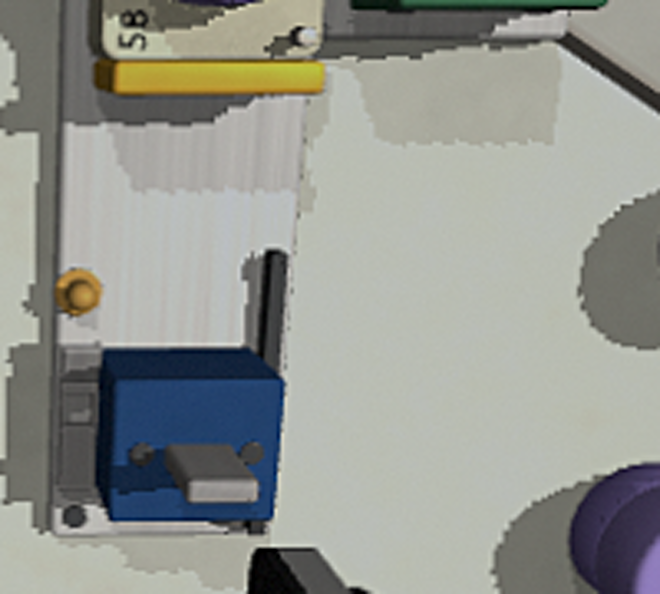

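View pics/3_rack.png

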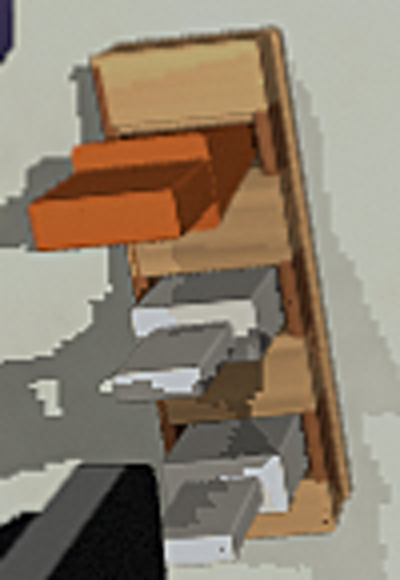

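Run:
```python
from h import *
np.set_printoptions(precision=4,suppress=True)
f=grab_frame("wrist");T=np.load("w1.npz")["T"]
def J(n,z,*p):
    print(n); print(onz(f,np.array(p)/3.3+[340,130],z,T))
def K(n,z,*p):
    print(n); print(onz(f,np.array(p)/4+[170,180],z,T))
J("plateL",.012,(62,120),(52,530)); J("plate corners near",.012,(52,533),(268,533))
J("plate right edge",.012,(303,100),(288,330))
J("carr top F/L,F/R,B/L,B/R",.054,(117,379),(283,378),(108,520),(272,519))
J("carr foot L,R",.012,(103,349),(249,349))
J("tab top",.088,(188,502),(257,500),(257,481),(190,482))
J("yellow top front",.054,(112,94),(323,93))
K("rack top",.028,(92,62),(265,38),(333,532))
K("rack foot right",.0,(283,35),(350,490))
K("spB top",.089,(100,391),(199,392),(232,322),(150,335))
K("spA top",.089,(163,562),(235,558),(258,482))
K("wedge top",.103,(36,248),(180,236),(170,189),(30,202))
```

```text
plateL
[[ 0.5714 -0.2927  0.012 ]
 [ 0.4209 -0.2944  0.012 ]]
plate corners near
[[ 0.4197 -0.2945  0.012 ]
 [ 0.4194 -0.3758  0.012 ]]
plate right edge
[[ 0.5782 -0.3739  0.012 ]
 [ 0.4981 -0.376   0.012 ]]
carr top F/L,F/R,B/L,B/R
[[ 0.4928 -0.3077  0.054 ]
 [ 0.4931 -0.3613  0.054 ]
 [ 0.4437 -0.3072  0.054 ]
 [ 0.4438 -0.3621  0.054 ]]
carr foot L,R
[[ 0.4911 -0.3102  0.012 ]
 [ 0.4911 -0.3626  0.012 ]]
tab top
[[ 0.4647 -0.3244  0.088 ]
 [ 0.4652 -0.3452  0.088 ]
 [ 0.4714 -0.3446  0.088 ]
 [ 0.4711 -0.3246  0.088 ]]
yellow top front
[[ 0.5821 -0.3018  0.054 ]
 [ 0.5826 -0.3655  0.054 ]]
rack top
[[ 0.5416 -0.1101  0.028 ]
 [ 0.548  -0.1581  0.028 ]
 [ 0.3988 -0.1694  0.028 ]]
rack foot right
[[ 0.545  -0.1573  0.    ]
 [ 0.3989 -0.1703  0.    ]]
spB top
[[ 0.4699 -0.1255  0.089 ]
 [ 0.4696 -0.1499  0.089 ]
 [ 0.4879 -0.1593  0.089 ]
 [ 0.4845 -0.1391  0.089 ]]
spA top
[[ 0.4229 -0.137   0.089 ]
 [ 0.4241 -0.1555  0.089 ]
 [ 0.4454 -0.1629  0.089 ]]
wedge top
[[ 0.5107 -0.1193  0.103 ]
 [ 0.5135 -0.1526  0.103 ]
 [ 0.5245 -0.1512  0.103 ]
 [ 0.5215 -0.1191  0.103 ]]
```

Run:
```python
from h import *
np.set_printoptions(precision=4,suppress=True)
a=0.008; o=down(-np.pi/2+a)
P=np.array([.468,-.3347,.060])
movep(P+[0,0,.06],o)
move_l(P,0.12)
print(get_state()["contact_force"],get_state()["clock"])
grab(60)
s=get_state();print(s["position"],s["finger_gap"],s["contact_force"],s["clock"])
d=np.array([np.cos(a),np.sin(a),0])
p0=s["position"].copy()
r=move_l(p0+d*.05,0.04,until_force=22)
s=get_state();print(r,s["position"]-p0,s["finger_gap"],s["contact_force"],s["clock"])
f=grab_frame("top");cv2.imwrite("pics/4_top.png",cv2.resize(f["img"][110:340,190:480,::-1],None,fx=2.7,fy=2.55,interpolation=cv2.INTER_CUBIC))
```

```text
[-0.1318 -0.0923 -1.2491] 5.0917
[ 0.4681 -0.3349  0.0605] 0.24176635546041014 [-0.8347  0.3089  5.7186] 5.7
True [0.0408 0.0003 0.    ] 0.23946334148794413 [-1.6685 -0.2114  5.7784] 6.75
```

View pics/4_top.png

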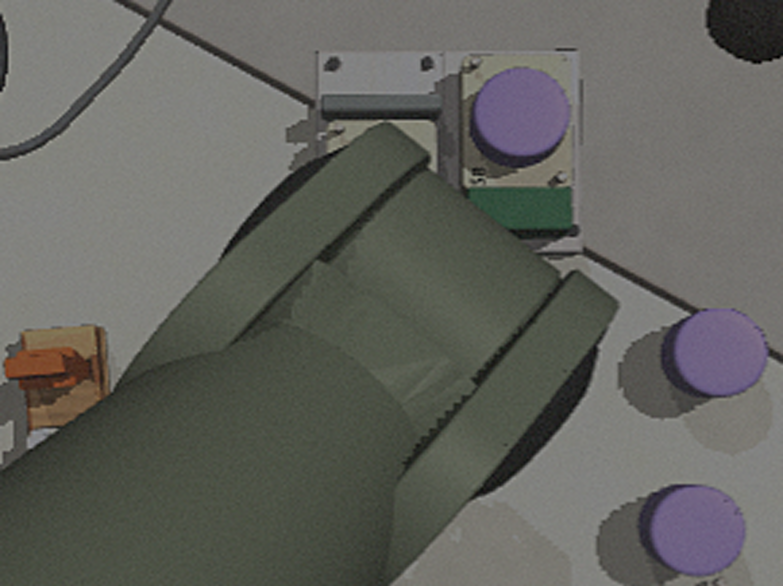

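The carriage stopped at +40.8 mm, about where I expected the stop. I'll check the lock by tugging it backwards.

Run:
```python
from h import *
np.set_printoptions(precision=4,suppress=True)
p0=get_state()["position"].copy()
r=move_l(p0-[.006,0,0],0.03,until_force=15)
s=get_state();print(r,s["position"]-p0,s["contact_force"])
p1=s["position"].copy()
r=move_l(p1+[.006,0,0],0.03,until_force=18)
s=get_state();print(r,s["position"]-p0,s["contact_force"],s["clock"])
let_go()
p=get_state()["position"]; move_l(p+[0,0,.06],0.2)
# rack spacer near pocket
o=down(-np.pi/2+.082)
P=np.array([.425,-.1423,.057])
movep(P+[0,0,.10],o)
s=get_state();f=grab_frame("wrist");T=wristT(f,s);np.savez("w2.npz",img=f["img"],T=T)
cv2.imwrite("pics/5_w.png",f["img"][:,:,::-1])
for n in ["spacer_a"]:
    for d in tip_of("wrist",n): print(n,round(d["score"],2),np.round(d["centre"]),onz(f,[d["centre"]],.008,T)[0])
f=grab_frame("top");cv2.imwrite("pics/5_top.png",cv2.resize(f["img"][110:340,190:480,::-1],None,fx=2.7,fy=2.55,interpolation=cv2.INTER_CUBIC))
print(get_state()["clock"])
```

```text
True [-0.0021  0.      0.    ] [ 2.5287 -0.3153  1.7295]
True [-0. -0.  0.] [-1.4767 -0.1632  5.1978] 7.2917
spacer_a 0.58 [311. 169.] [ 0.4728 -0.1382  0.008 ]
spacer_a 0.57 [309. 224.] [ 0.4258 -0.1406  0.008 ]
9.3917
```

View pics/5_w.png

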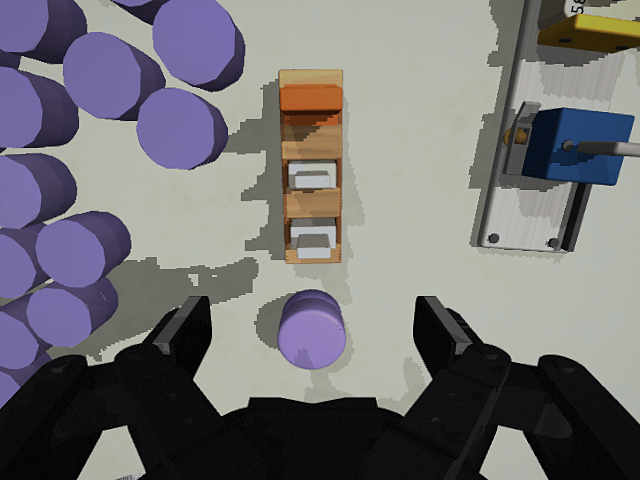

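View pics/5_top.png

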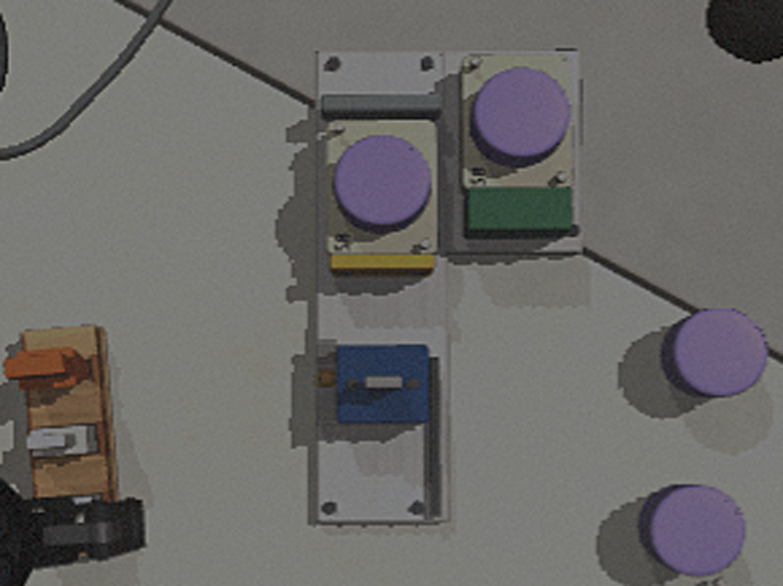

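Run:
```python
from h import *
f=dict(fx=344.50286,fy=344.50286,cx=312.094,cy=239.6835,k1=-0.03894)
d=np.load("w2.npz");T=d["T"];im=d["img"][:,:,::-1].copy()
Rz=R.from_euler("z",.082).as_matrix()
for c,h,w,t in [((.425,-.1423),.089,.011,.004),((.4708,-.1385),.089,.011,.004),((.5166,-.1347),.103,.017,.006)]:
    q=np.array([[sx*t,sy*w,h] for sx,sy in [(1,1),(1,-1),(-1,-1),(-1,1)]])@Rz.T+[*c,0]
    cv2.polylines(im,[np.int32(np.round(proj(f,q,T)*8))],True,(0,0,255),1,shift=3)
cv2.imwrite("pics/6.png",cv2.resize(im[60:280,260:370],None,fx=2.7,fy=2.7,interpolation=cv2.INTER_NEAREST))
```

```text
(no output)
```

View pics/6.png

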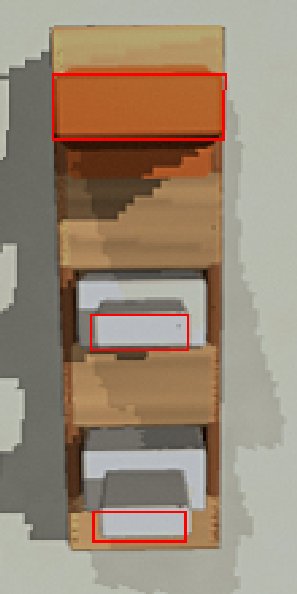

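```bash
cat >> h.py <<'E'
AJ=.008
def pick(P,lift,o,g=50):
    s=get_state()["position"]
    if np.hypot(*(s[:2]-P[:2]))>.01: movep(np.array(P)+[0,0,.08],o)
    move_l(P,0.15); grab(g); s=get_state(); print("grip",s["position"],s["finger_gap"],s["contact_force"])
    move_l(np.array(P)+[0,0,lift],0.2)
    s=get_state(); print("lifted",s["finger_gap"],s["contact_force"],s["clock"])
E
python3 - <<'E'
from h import *
np.set_printoptions(precision=4,suppress=True)
pick(np.array([.425,-.1423,.057]),.13,down(-np.pi/2+.082))
o=down(-np.pi/2+AJ)
Q=np.array([.564,-.3338,.064])
movep(Q+[0,0,.10],o)
s=get_state();f=grab_frame("wrist");cv2.imwrite("pics/7_w.png",f["img"][:,:,::-1]);np.savez("w3.npz",img=f["img"],T=wristT(f,s))
print(s["clock"],s["position"],s["finger_gap"])
E
```

```text
grip [ 0.4251 -0.1423  0.0572] 0.2464053316419994 [0.2517 0.1067 2.2597]
lifted 0.2458766468127546 [-0.0782  0.8197  0.0583] 11.6083
12.55 [ 0.5631 -0.3325  0.163 ] 0.25001455284566987
```

View pics/7_w.png

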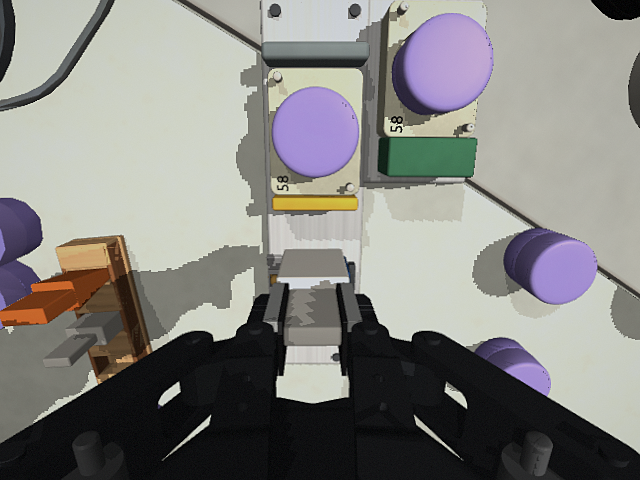

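The spacer is held upright, centred at column 316, and lines up with the yellow plate (centre column 315). Placing it now.

```bash
cat >> h.py <<'E'
def place(Q,fx=6,xmax=.02):
    move_l(Q,0.1); s=get_state(); print("low",s["position"],s["contact_force"])
    r=move_l(s["position"]+[xmax,xmax*AJ,0],0.03,until_force=fx); s=get_state(); print("x contact",r,s["position"],s["contact_force"])
    p=s["position"]; r=move_l(p-[0,0,.008],0.03,until_force=8); s=get_state(); print("floor",r,s["position"],s["contact_force"],s["finger_gap"],s["clock"])
    let_go(); p=get_state()["position"]
    move_l(p+[0,0,.07],0.2)
E
python3 - <<'E'
from h import *
np.set_printoptions(precision=4,suppress=True)
place(np.array([.564,-.3338,.064]))
P=np.array([.4708,-.1385,.057]);movep(P+[0,0,.09],down(-np.pi/2+.082))
f=grab_frame("top");cv2.imwrite("pics/8_top.png",cv2.resize(f["img"][110:340,190:480,::-1],None,fx=2.7,fy=2.55,interpolation=cv2.INTER_CUBIC))
print(get_state()["clock"])
E
```

```text
low [ 0.5645 -0.3342  0.0648] [0.8614 0.7903 0.113 ]
x contact True [ 0.5727 -0.3336  0.064 ] [ 0.7312 -0.7854 -1.4484]
floor True [ 0.5727 -0.3343  0.061 ] [-0.2288  0.7448  3.9494] 0.24284772454805365 14.4083
16.4833
```

View pics/8_top.png

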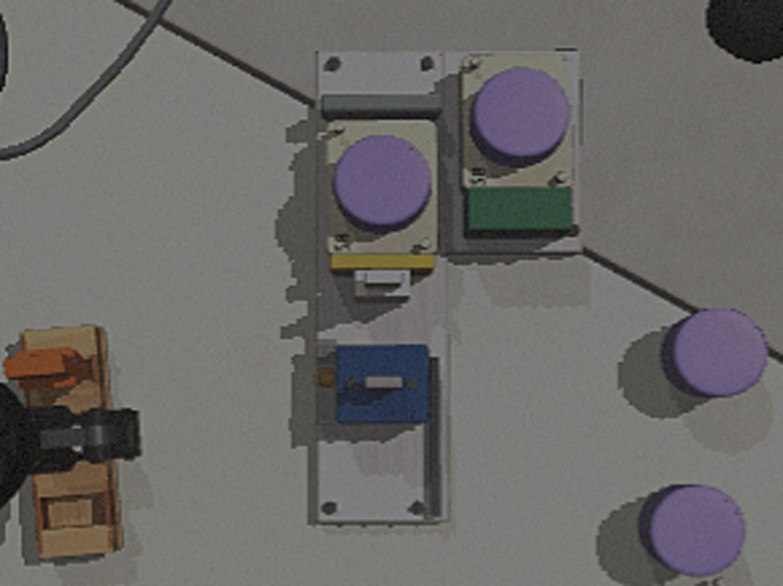

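Spacer 1 stands flush against the yellow plate (zoomed image, (382,282)). Next is spacer 2.

Run:
```python
from h import *
np.set_printoptions(precision=4,suppress=True)
pick(np.array([.4708,-.1385,.057]),.13,down(-np.pi/2+.082))
Q=np.array([.548,-.3339,.064])
movep(Q+[0,0,.08],down(-np.pi/2+AJ))
place(Q)
P=np.array([.5166,-.1347,.069]);movep(P+[0,0,.09],down(-np.pi/2+.085))
f=grab_frame("top");cv2.imwrite("pics/9_top.png",cv2.resize(f["img"][110:340,190:480,::-1],None,fx=2.7,fy=2.55,interpolation=cv2.INTER_CUBIC))
s=get_state();f=grab_frame("wrist");cv2.imwrite("pics/9_w.png",f["img"][:,:,::-1]);np.savez("w4.npz",img=f["img"],T=wristT(f,s))
print(get_state()["clock"])
```

```text
grip [ 0.4711 -0.1386  0.0574] 0.24844736585744917 [ 0.0124 -0.2312  4.1005]
lifted 0.2487201204437842 [-1.1476  0.2794 -0.4805] 18.6333
low [ 0.5485 -0.3342  0.0648] [-0.3713  0.6251 -0.6345]
x contact True [ 0.5549 -0.3337  0.064 ] [ 0.4198  0.3192 -0.3901]
floor True [ 0.5549 -0.3343  0.0612] [-0.2571 -0.1106  3.5002] 0.250965472873025 21.0667
23.1417
```

View pics/9_top.png

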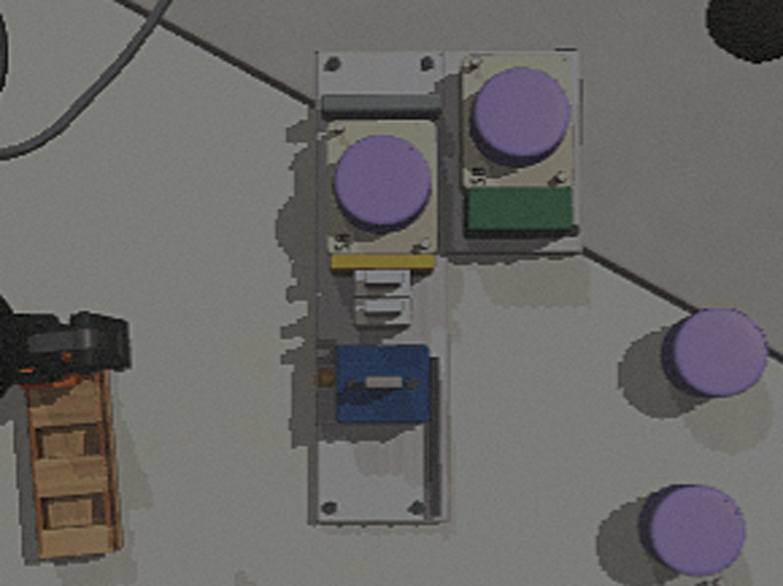

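View pics/9_w.png

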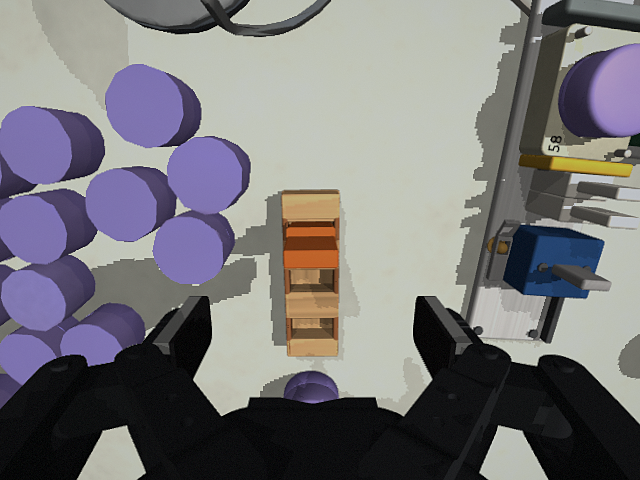

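Both spacers stand side by side against the plate. The remaining gap is about 12 mm, centred near x = 0.540. Next I pick the wedge, view it over the gap, then insert it.

Run:
```python
from h import *
np.set_printoptions(precision=4,suppress=True)
pick(np.array([.5168,-.1349,.069]),.13,down(-np.pi/2+.085),100)
Q=np.array([.5398,-.3341,.131])
movep(Q+[0,0,.04],down(-np.pi/2+AJ)); move_l(Q,.1); sleep(.2)
s=get_state();f=grab_frame("wrist");cv2.imwrite("pics/10_w.png",f["img"][:,:,::-1]);np.savez("w5.npz",img=f["img"],T=wristT(f,s))
print(s["position"],s["contact_force"],s["finger_gap"])
f=grab_frame("scene");cv2.imwrite("pics/10_s.png",cv2.resize(f["img"][180:330,200:430,::-1],None,fx=3.4,fy=3.4,interpolation=cv2.INTER_CUBIC))
print(get_state()["clock"])
```

```text
grip [ 0.5176 -0.1352  0.0699] 0.38593224378808355 [-0.178  -0.2375  5.7752]
lifted 0.3782856978313884 [-0.1765  0.2208 -1.3305] 25.225
[ 0.5404 -0.3344  0.132 ] [-0.3124 -0.7045 -0.8691] 0.37986186720554577
26.9
```

View pics/10_w.png

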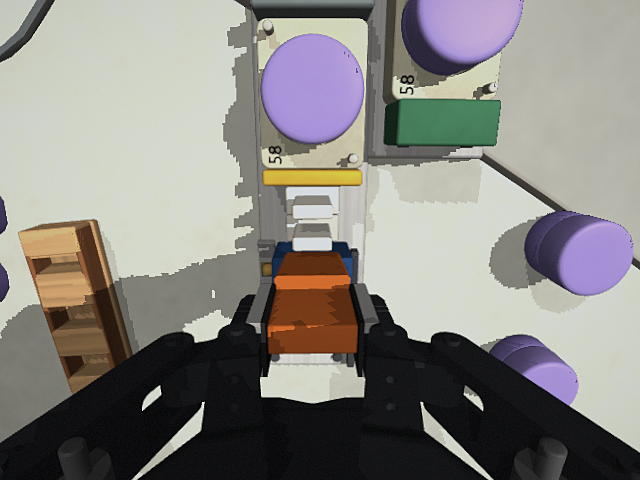

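View pics/10_s.png

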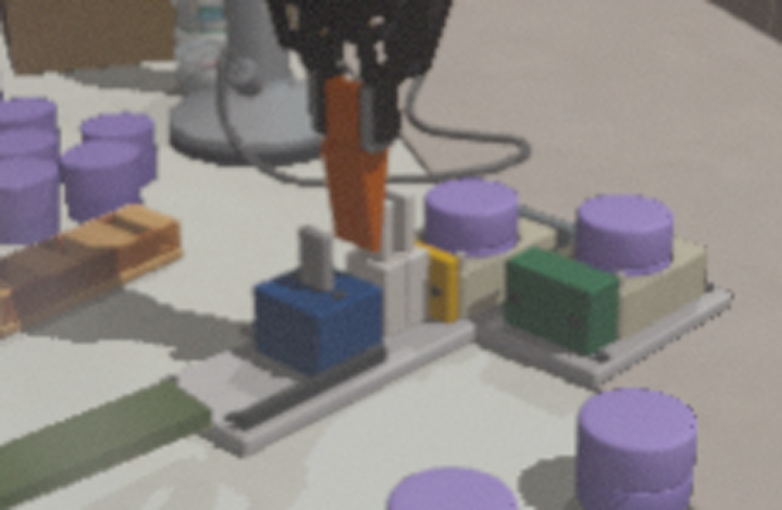

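Run:
```python
from h import *
np.set_printoptions(precision=4,suppress=True)
def st(l):
    s=get_state();print(l,s["position"],s["contact_force"],s["wrist_torque"],s["finger_gap"],s["clock"]);return s
p=st("")["position"]
r=move_l([.5395,-.3341,.112],.06,until_force=8);print(r);st("a")
if not r:
    r=move_l([.5395,-.3341,.078],.03,until_force=12);print(r);s=st("b");sleep(.2);st("b2")
s=get_state();f=grab_frame("wrist");cv2.imwrite("pics/11_w.png",f["img"][:,:,::-1])
f=grab_frame("scene");cv2.imwrite("pics/11_s.png",cv2.resize(f["img"][180:330,200:430,::-1],None,fx=3.4,fy=3.4,interpolation=cv2.INTER_CUBIC))
```

```text
[ 0.5401 -0.3344  0.1317] [ 0.4816 -0.2602 -0.8665] [ 0.0156 -0.0346  0.0087] 0.37925889677718194 26.9
False
a [ 0.539  -0.3338  0.1112] [ 0.8729  0.0881 -0.9659] [ 0.0012 -0.0023 -0.0762] 0.3793234081094561 27.3667
True
b [ 0.5388 -0.3345  0.0855] [-0.1622 -0.6306  1.3605] [-0.1003  0.0167 -0.0521] 0.378482091964922 28.2083
b2 [ 0.5387 -0.3344  0.0855] [ 1.0113 -1.5803  1.9863] [-0.2687 -0.1187 -0.0687] 0.37918791613732994 28.4083
```

View pics/11_s.png

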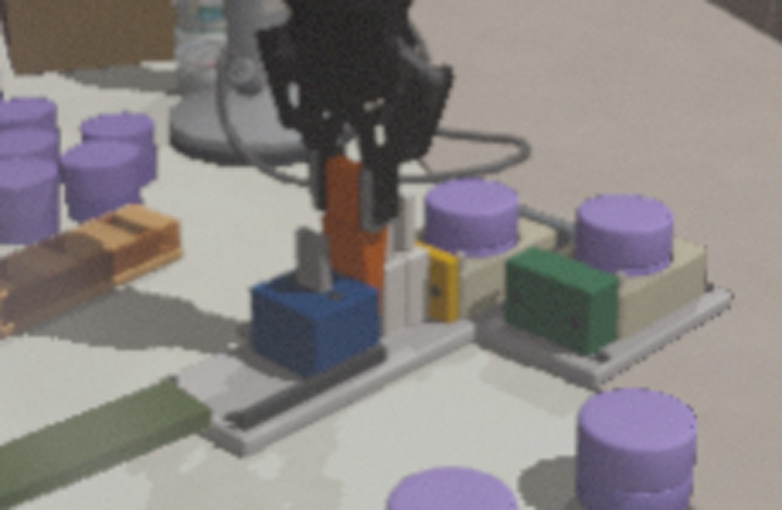

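View pics/11_w.png

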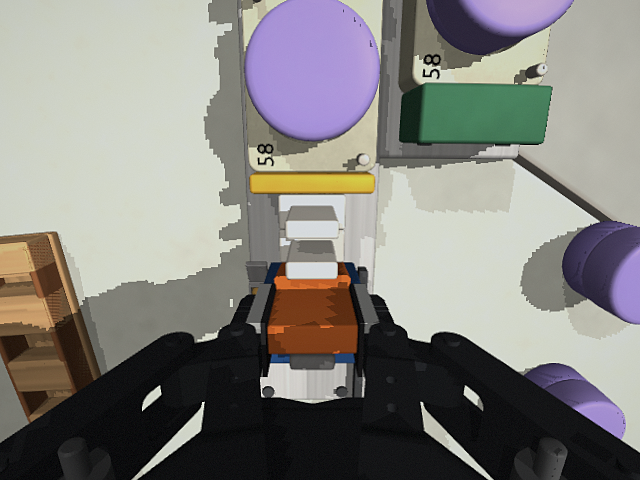

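Wedge seated with its foot about 12 mm above the plate, as expected with the carriage pushed back. Pressing harder, then holding the load.

Run:
```python
from h import *
np.set_printoptions(precision=4,suppress=True)
def st(l):
    s=get_state();print(l,s["position"],s["contact_force"],s["wrist_torque"],s["finger_gap"],s["clock"]);return s
s=st("0");p=s["position"]
r=move_l([p[0],p[1],p[2]-.02],.02,until_force=30);print(r);s=st("b");sleep(.3);s=st("b2")
p=s["position"]
for i in range(1,5):
    move_l([p[0],p[1],p[2]-.0007*i],.02); sleep(.2); s=st(i)
    if s["contact_force"][2]>22: break
```

```text
0 [ 0.5387 -0.3345  0.0855] [ 1.1719 -1.0057  0.7432] [-0.3296 -0.1677 -0.1317] 0.3746738667868603 28.5083
True
b [ 0.5386 -0.3349  0.0836] [-0.4749 -0.4465  4.5925] [ 0.0383  0.1963 -0.0911] 0.3828706353330461 28.9833
b2 [ 0.5386 -0.3349  0.0836] [-1.2409  0.3438  5.695 ] [ 0.167   0.3232 -0.1548] 0.37837687967630157 29.2833
1 [ 0.5387 -0.3348  0.0835] [-1.8496  0.8067  7.331 ] [ 0.2223  0.3831 -0.1185] 0.3818805470474925 29.7333
2 [ 0.5387 -0.3349  0.0835] [-2.7307  1.4552 10.3329] [ 0.4134  0.6434 -0.1238] 0.3784315986371474 30.1833
3 [ 0.5388 -0.3349  0.0834] [-3.3691  2.2257 14.7135] [ 0.6019  0.9351 -0.1521] 0.37363578427421185 30.6333
4 [ 0.5388 -0.3349  0.0834] [-5.3385  3.1492 19.5729] [ 0.7771  1.1913 -0.1678] 0.3834604258902234 31.0833
```

Run:
```python
from h import *
s=get_state();print(s["contact_force"],s["position"],s["clock"])
f=grab_frame("scene");cv2.imwrite("pics/12_s.png",cv2.resize(f["img"][180:330,200:430,::-1],None,fx=3.4,fy=3.4,interpolation=cv2.INTER_CUBIC))
f=grab_frame("wrist");cv2.imwrite("pics/12_w.png",f["img"][:,:,::-1])
```

```text
[-5.33847661  3.1492013  19.57285649] [ 0.53879539 -0.33489739  0.08337714] 31.0833
```

View pics/12_s.png

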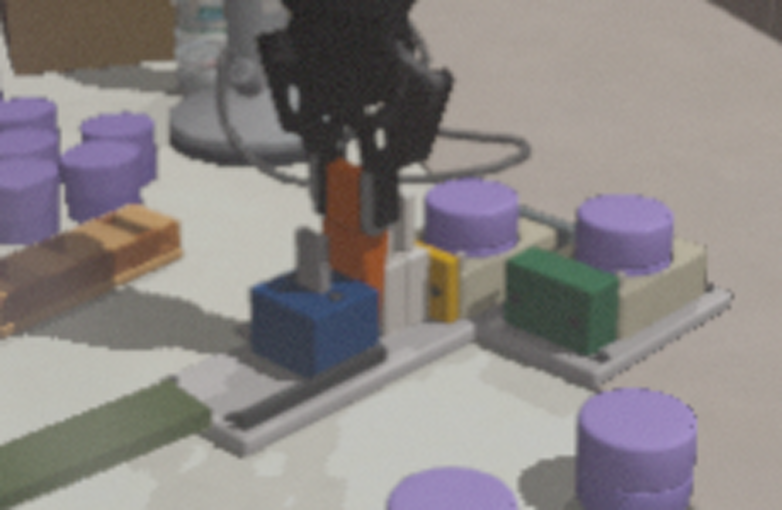

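View pics/12_w.png

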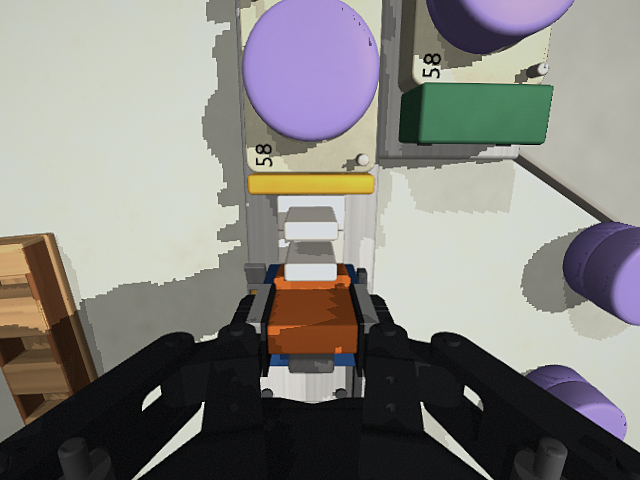

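The carriage edges are in the same place before and after the hard press (left edge at column 251 in both zooms). The spacers stand upright against the plate, and both purple jars are where they were. I hold about 20 N downward and hand the job in.

```bash
python3 -c "
from cell import *
s=get_state();print(s['contact_force'],s['finger_gap'],s['clock'])
print(sign_off())"
```

```text
[-4.80045496  2.81524328 19.88527415] 0.376469442469946 31.1833
the job is handed in; nothing more can be done
None
```

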